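# Change the bench lathe from second to third speed

## Task

The small wood lathe is stopped with its gear lever in second, the near left slot of the H-shaped gate. Push the lever by its red ball knob with the fingertips through the gate into third, the far right slot, fully home, without letting it run into first or fourth on the way and without forcing it against the gate. Do not grip the lever, leave the chisel, the pot and the sanding block by the lathe where they are, and finish with the hand clear of everything.

Things in the scene. Friction and masses are not known exactly. Their poses are not given: they have to be found in the camera images.
- lathe: Small green wood-turning lathe fixed on the bench; headstock (136 x 130 mm, 166 mm high) at the left, bed to the right. Origin on the bench under the gear gate; x points away from the operator (forward), y to the left along the bed, z up. Lies within y -375 to +100 mm, x -120 to +160 mm. All of it but the gear lever stays under 195 mm high; the lever rises from the headstock's top.
- gate (a point): Middle of the H-shaped gate, upper face of its bright steel plate (92 x 82 x 4 mm), 190 mm above the lathe's origin. Slots 16 mm wide for the lever's 10 mm rod: a cross slot along the lathe's y through the middle, and one slot along x 18 mm left and one 18 mm right of the middle, each reaching 30 mm forward and 30 mm back. The tongues between them are 20 mm wide with round tips.
- second (a point): End of second, the near left slot (two dots punched beside it), on the gate plate's upper face, 30 mm back and 18 mm left of the gate's middle. First (one dot) lies straight ahead of it, far left.
- third (a point): End of third, the far right slot (three dots punched beside it), on the gate plate's upper face, 30 mm forward and 18 mm right of the gate's middle. Fourth (four dots) lies behind it, near right.
- pivot (a point): Point about which the gear lever leans, hidden in the headstock, 77 mm below gate. With a = shift_across and p = shift_along the knob's centre stands from here, in the lathe's axes, at x = 160 sin p, y = -160 cos p sin a, z = 160 cos p cos a (mm).
- knob (a point): Centre of the red ball knob, 34 mm diameter, at the top of the gear lever, a straight steel rod of 10 mm diameter that leans with it. Upright (neutral) it is 83 mm above the gate plate. About 3 N at the knob moves the lever; it has no spring and stays where it is left, and the gate's walls stop it.
- shift_across (a joint): Sideways lean of the gear lever (rad): 0 upright, positive to the right (lathe -y). The gate lets it run from about -0.28 to +0.28; about -0.235 is the middle of the left-hand slots and +0.235 of the right-hand slots, with about 0.04 of play either way.
- shift_along (a joint): Fore-and-aft lean of the gear lever (rad): 0 upright in the cross slot, with about 0.04 of play either way, positive forward (lathe +x). The front slots stop it at about +0.31, the rear slots at about -0.31.
- chisel: Carving chisel with pale wooden handle lying on the bench in front of the lathe bed, 240 x 27 x 25 mm, origin under its middle, blade to its +x. Leave alone.
- wax_pot: Small white and blue round pot standing on the bench in front of the lathe, 69 mm diameter, 41 mm high, origin at the centre of its underside. Leave alone.
- sanding_block: Brown sanding block lying on the bench behind the lathe bed, 104 x 59 x 30 mm, origin at the centre of its underside. Leave alone.

How it is judged:
By the outcome, as a careful person would: the job done as asked, in the order asked, and still so for the second after the job is handed in, with the robot touching nothing.
It also fails if it takes over 51 s, if anything falls off the work surface, if the arm or the gripper's body presses on something with over 40 N, if the wrist force passes 120 N, or if a joint passes its speed limit or range.

## Robot

A 7-joint arm with a two-finger parallel gripper is mounted at the origin on a cart in front of the work surface, level with it; the furniture and walls round the work are solid. World frame = base frame: x ahead of the robot, y to its left, z up, the work surface at z = 0. Lengths are in mm, angles in rad, forces in N, time in s.
With the tool pointing down it reaches from about 400 to 900 mm from the base axis. Payload 5.5 kg.
Tool frame: the origin (TCP) lies between the finger pads; the fingertips stand 8 mm ahead of it and the grasp point (between the pads) lies 11 mm behind it; z points along the fingers, y is the line along which they close (so a half turn about z gives the same grasp; the last joint's range is limited). The gripper opens to 92 mm and grips with 3 to 60 N. Pads are 19 mm wide; open, the fingers measure 130 mm over their backs; the gripper's body (75 mm by 190 mm) begins 47 mm behind the grasp point.
Start: joints at [-0.862, 0.501, -0.427, 1.55, 0.221, 1.138, -0.21], TCP at [280.231, 586.49, 234.729] pointing down, gripper open.
Joint ranges: [-2.88, 2.88], [-0.31, 2.03], [-1.54, 1.56], [0.2, 2.42], [-1.41, 4.55], [0.19, 2.02], [-2.57, 2.57]. Speed limits (rad/s): [2.57, 2.57, 3.14, 3.14, 3.14, 3.14, 3.14].

## Interface

Orientations are given as a 3x3 rotation matrix whose columns are the frame's x, y, z axes.
In Python, from station import * gives the robot as it stands.
- The arm moves only by the shell command python3 -m handwheel 'ROWS' [FORCE]. ROWS is JSON, a list of rows, each an object of numbers: "rx", "ry", "rz": the turn, a rotation vector about the tool's x, y, z in degrees; "tx", "ty", "tz": the shift along the tool's x, y, z in m; "fingers": the closure, from -1 (fully open) to 1 (shut). A call has 1 to 20 rows; each row shifts and turns the commanded pose from where the row before left it, along the tool's axes as they then stand; what a row does not reach is not made up. A row lasts 1/12 s, in which the tool goes at most 41.7 mm and 7.16 degrees, less where a joint would pass 70% of its speed; a pose out of reach is approached as far as the arm can. A call is refused whole if a number of a shift passes 0.0417 or a number of a turn 7.16, either way. A call with a gripper value outside its range is refused whole. The fingers move at their own pace and stop on an object; FORCE is the grip in N (left out, the last holds). Time passes only in rows, so rows that do not move let the fingers close. It gives the time, the measured TCP pose, the force, the opening and the grip force at its end, in the units of the state.
- get_state(): the state, without advancing time (a new reading comes with each control period).
- camera(name): name is "scene" or "top" or "wrist"; returns the picture (400x640x3 uint8, red, green, blue); there is no depth.
- calibration(name): a dict with "vfov" (degrees; the focal length in pixels is half the picture's height over the tangent of half this angle, whatever the lens; pixels are square), "cx", "cy" (the principal point, pixels), "world_from_camera" (4x4, takes a point from camera to world coordinates). Camera axes: x right, y up, looking along -z (the intrinsics and any distortion apply to the point x, -y, -z); pixel columns grow to the right and rows downward; lengths in mm; the calibration is good to about 2 mm. A picture is of the moment at which its call begins: read the wrist's pose just before it. calibration takes no time and is no camera call; for the wrist camera it gives the pose at the moment of the call.
- sign_off(): hands the job in; it is judged then, once.
The state is a dict: "time_s": time; "qpos": joint angles; "joint_vel": joint speeds; "joint_efforts": joint torques, N m; "eef_pos": TCP position; "tcp_rot": TCP orientation; "ft_force": force on the tool from outside, world axes, zero at the start; "torque": the same for the moment, N m; "opening": opening from 0.0 (shut) to 1.0 (fully open); "grasp_force": force on a finger pad.
Only numpy, scipy, OpenCV 4.12 (cv2) and the standard library are available. Lean on these libraries where they do the work, as an engineer would, in place of code of your own. Each camera call takes 0.05 s, during which the arm holds its last target. There are 200 camera calls.

## Working session

There is one attempt and no reset: what is moved stays moved. The work goes in short steps, Python scripts to look and compute and a shell command to move; the robot and the scene stay as the last step left them, time stands still between calls to the robot, and variables do not carry over. Pictures are saved under pics/ and viewed, at most 10 in all, crops included, and the job is handed in when it is done.

```bash
mkdir -p pics; python3 - <<'E'
from station import *
import cv2,numpy as np
s=get_state();print(s['time_s'],s['eef_pos'],np.round(s['tcp_rot'],3),s['opening'])
for n in('scene','top'):
    im=camera(n);cv2.imwrite(f'pics/{n}0.png',im[:,:,::-1]);c=calibration(n);print(n,{k:np.round(v,3) if k!='x' else v for k,v in c.items()} )
E
```

```text
0.0 [280.01326386 585.84898318 233.67606013] [[-0.902  0.431 -0.001]
 [ 0.431  0.902 -0.002]
 [ 0.    -0.002 -1.   ]] 1.0052835622702192
scene {'vfov': np.float64(43.523), 'cx': np.float64(322.109), 'cy': np.float64(203.953), 'world_from_camera': array([[ 8.270000e-01,  2.850000e-01, -4.850000e-01,  6.256000e+00],
       [-5.630000e-01,  3.990000e-01, -7.240000e-01, -1.059708e+03],
       [-1.200000e-02,  8.720000e-01,  4.900000e-01,  7.992680e+02],
       [ 0.000000e+00,  0.000000e+00,  0.000000e+00,  1.000000e+00]])}
top {'vfov': np.float64(52.866), 'cx': np.float64(317.649), 'cy': np.float64(200.268), 'world_from_camera': array([[ 1.300000e-02,  9.990000e-01, -5.300000e-02,  5.647920e+02],
       [-1.000000e+00,  1.200000e-02, -1.500000e-02, -1.626630e+02],
       [-1.400000e-02,  5.300000e-02,  9.990000e-01,  1.034522e+03],
       [ 0.000000e+00,  0.000000e+00,  0.000000e+00,  1.000000e+00]])}
```

View pics/scene0.png

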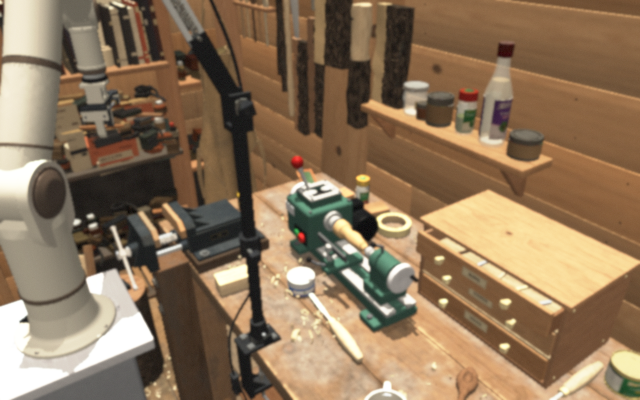

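View pics/top0.png

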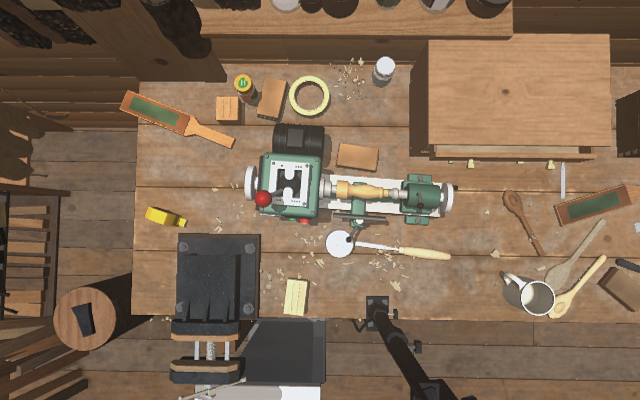

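The pictures show the lathe's gate plate at about (291,184) and the red knob at (263,199) in the top view. In the scene view the knob is at (297,161). Next I measure both.

```bash
cat > h.py <<'E'
from station import *
import cv2,numpy as np
def ray(n,u,v,c=None):
    c=c or calibration(n);f=200/np.tan(np.radians(c['vfov']/2));T=np.array(c['world_from_camera'])
    d=T[:3,:3]@np.array([(u-c['cx'])/f,-(v-c['cy'])/f,-1]);return T[:3,3],d/np.linalg.norm(d)
def onz(n,u,v,z,c=None):
    o,d=ray(n,u,v,c);return o+d*(z-o[2])/d[2]
def meet(r1,r2):
    (o1,d1),(o2,d2)=r1,r2
    t=np.linalg.lstsq(np.c_[d1,-d2],o2-o1,rcond=None)[0];a=o1+t[0]*d1;b=o2+t[1]*d2
    return (a+b)/2,np.linalg.norm(a-b)
def red(im,x0,y0,x1,y1):
    i=im[y0:y1,x0:x1].astype(int);m=((i[...,0]>90)&(i[...,0]>2.2*i[...,1])&(i[...,0]>2.2*i[...,2])).astype(np.uint8)
    n,l,s,c=cv2.connectedComponentsWithStats(m);k=1+np.argmax(s[1:,4]);b=s[k]
    return (b[0]+b[2]/2-.5+x0,b[1]+b[3]/2-.5+y0),b[2:].tolist()
E
python3 - <<'E'
from h import *
t=cv2.imread('pics/top0.png')[:,:,::-1];s=cv2.imread('pics/scene0.png')[:,:,::-1]
a,ba=red(t,245,180,285,215);b,bb=red(s,280,145,315,172);print(a,ba,b,bb)
print('knob',meet(ray('top',*a),ray('scene',*b)))
x0,y0,x1,y1=262,152,325,218
c=t[y0:y1,x0:x1].astype(int);m=((c.min(2)>170)&(c.max(2)-c.min(2)<30)).astype(np.uint8)
n,l,st,ce=cv2.connectedComponentsWithStats(m);k=1+np.argmax(st[1:,4]);print(st[k])
p=np.argwhere(l==k)[:,::-1].astype(np.float32)+[x0,y0]
r=cv2.minAreaRect(p.astype(np.float32));print(r)
for q in cv2.boxPoints(r):print(q,onz('top',*q,190))
print('gate',onz('top',*r[0],190))
cv2.imwrite('pics/c0.png',np.hstack([cv2.resize(t[145:225,235:335,::-1],(400,320),interpolation=2),cv2.resize(s[140:220,270:370,::-1],(400,320),interpolation=2)]))
E
```

```text
(np.float64(262.0), np.float64(198.0)) [15, 15, 174] (np.float64(296.5), np.float64(161.5)) [12, 12, 118]
knob (array([608.87299899, -44.2835756 , 263.01524529]), np.float64(1.0974637999073884))
[  6   8  41  47 990]
((288.02783203125, 182.90223693847656), (38.796051025390625, 43.74026107788086), 4.5739216804504395)
[266.94754 203.1558 ] [601.79241397 -43.42232114 190.        ]
[270.43564 159.55486] [694.27177449 -48.98878303 190.        ]
[309.10812 162.64867] [ 688.5884836  -130.98596445  190.        ]
[305.62003 206.24962] [ 596.30479467 -124.97062962  190.        ]
gate [645.10719177 -87.12012735 190.        ]
```

View pics/c0.png

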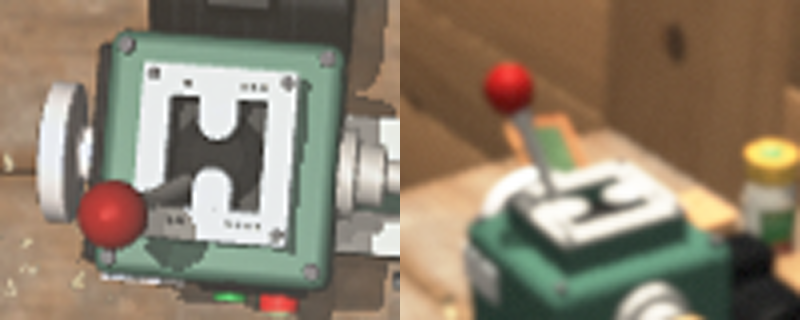

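The crop shows the rod in the near left slot and the plate clear of the hand, so I have the gate and yaw (about -3.7°). I close the fingers, rise, align the tool with the lathe and travel to the near side of the knob.

```bash
python3 -m handwheel '[{"rz":-5.45,"tz":-0.03,"fingers":1},{"rz":-5.45,"tz":-0.03,"fingers":1},{"rz":-5.45,"tz":-0.03,"fingers":1},{"rz":-5.45,"tz":-0.02,"fingers":1},{"tx":-0.0175,"ty":-0.034,"fingers":1},{"tx":-0.0175,"ty":-0.034,"fingers":1},{"tx":-0.0175,"ty":-0.034,"fingers":1},{"tx":-0.0175,"ty":-0.034,"fingers":1},{"tx":-0.0175,"ty":-0.034,"fingers":1},{"tx":-0.0175,"ty":-0.034,"fingers":1},{"tx":-0.0175,"ty":-0.034,"fingers":1},{"tx":-0.0175,"ty":-0.034,"fingers":1},{"tx":-0.0175,"ty":-0.034,"fingers":1},{"tx":-0.0175,"ty":-0.034,"fingers":1}]' 5
python3 -c "
from station import *
import numpy as np
s=get_state();print(np.round(s['tcp_rot'],3))"
```

```text
[[-0.902  0.431 -0.001]
 [ 0.431  0.902 -0.002]
 [ 0.    -0.002 -1.   ]]invalid input
```

```bash
python3 -m handwheel '[{"rx":0,"ry":0,"rz":-5.45,"tx":0,"ty":0,"tz":-0.03,"fingers":1}]'
```

```text
time_s: 0.18
eef_pos: [279.0, 582.5, 258.1]
tcp_rot: [[-0.939, 0.344, -0.005], [0.344, 0.939, -0.011], [0.001, -0.012, -1.0]]
ft_force: [0.3, -0.7, -1.1]
opening: 0.964
grasp_force: 0.0
```

```bash
python3 -m handwheel -h 2>&1 | head; python3 -c "
from station import *
s=get_state();print(s['time_s'],s['eef_pos'],s['opening'])"
```

```text
invalid input: not JSON, or not a number
0.1833 [278.9808224  582.49211716 258.07590118] 0.9638623512306103
```

All keys seem to be required, so I write the rows in full.

```bash
python3 -m handwheel '[{"rx":0,"ry":0,"rz":-5.45,"tx":0,"ty":0,"tz":-0.03,"fingers":1},{"rx":0,"ry":0,"rz":-5.45,"tx":0,"ty":0,"tz":-0.03,"fingers":1},{"rx":0,"ry":0,"rz":-5.45,"tx":0,"ty":0,"tz":-0.02,"fingers":1},{"rx":0,"ry":0,"rz":0,"tx":-0.0175,"ty":-0.034,"tz":0,"fingers":1},{"rx":0,"ry":0,"rz":0,"tx":-0.0175,"ty":-0.034,"tz":0,"fingers":1},{"rx":0,"ry":0,"rz":0,"tx":-0.0175,"ty":-0.034,"tz":0,"fingers":1},{"rx":0,"ry":0,"rz":0,"tx":-0.0175,"ty":-0.034,"tz":0,"fingers":1},{"rx":0,"ry":0,"rz":0,"tx":-0.0175,"ty":-0.034,"tz":0,"fingers":1},{"rx":0,"ry":0,"rz":0,"tx":-0.0175,"ty":-0.034,"tz":0,"fingers":1},{"rx":0,"ry":0,"rz":0,"tx":-0.0175,"ty":-0.034,"tz":0,"fingers":1},{"rx":0,"ry":0,"rz":0,"tx":-0.0175,"ty":-0.034,"tz":0,"fingers":1}]'
```

```text
time_s: 1.1
eef_pos: [402.4, 303.9, 344.5]
tcp_rot: [[-0.998, 0.065, -0.0], [0.065, 0.998, -0.0], [0.0, -0.0, -1.0]]
ft_force: [0.9, 0.2, -0.1]
opening: 0.178
grasp_force: 0.0
```

```bash
python3 -m handwheel '[{"rx":0,"ry":0,"rz":0,"tx":-0.0175,"ty":-0.034,"tz":0,"fingers":1},{"rx":0,"ry":0,"rz":0,"tx":-0.0175,"ty":-0.034,"tz":0,"fingers":1},{"rx":0,"ry":0,"rz":0,"tx":-0.0175,"ty":-0.034,"tz":0,"fingers":1},{"rx":0,"ry":0,"rz":0,"tx":-0.0175,"ty":-0.034,"tz":0,"fingers":1},{"rx":0,"ry":0,"rz":0,"tx":-0.0175,"ty":-0.034,"tz":0,"fingers":1},{"rx":0,"ry":0,"rz":0,"tx":-0.0175,"ty":-0.034,"tz":0,"fingers":1},{"rx":0,"ry":0,"rz":0,"tx":-0.0175,"ty":-0.034,"tz":0,"fingers":1},{"rx":0,"ry":0,"rz":0,"tx":-0.0175,"ty":-0.034,"tz":0,"fingers":1},{"rx":0,"ry":0,"rz":0,"tx":-0.0175,"ty":-0.034,"tz":0,"fingers":1},{"rx":0,"ry":0,"rz":0,"tx":0,"ty":0,"tz":0,"fingers":1},{"rx":0,"ry":0,"rz":0,"tx":0,"ty":0,"tz":0,"fingers":1}]'
python3 - <<'E'
from h import *
c=calibration('wrist');w=camera('wrist');cv2.imwrite('pics/w1.png',w[:,:,::-1]);np.save('pics/w1.npy',np.array(c['world_from_camera']));print(np.round(c['world_from_camera'],2),c['vfov'],c['cx'],c['cy'])
s=camera('scene');cv2.imwrite('pics/s1.png',s[:,:,::-1])
cv2.imwrite('pics/v1.png',w[:,:,::-1])
E
```

```text
time_s: 2.02
eef_pos: [539.5, -12.7, 343.9]
tcp_rot: [[-0.997, 0.071, -0.001], [0.071, 0.997, -0.0], [0.001, -0.001, -1.0]]
ft_force: [-1.1, 1.4, 0.3]
opening: 0.008
grasp_force: 0.0
[[ 7.0000e-02 -9.5000e-01 -3.1000e-01  4.5440e+02]
 [ 1.0000e+00  7.0000e-02  2.0000e-02 -6.7300e+00]
 [-0.0000e+00 -3.1000e-01  9.5000e-01  4.9359e+02]
 [ 0.0000e+00  0.0000e+00  0.0000e+00  1.0000e+00]] 70.09871495880604 323.7644611711497 201.65036853517694
```

View pics/v1.png

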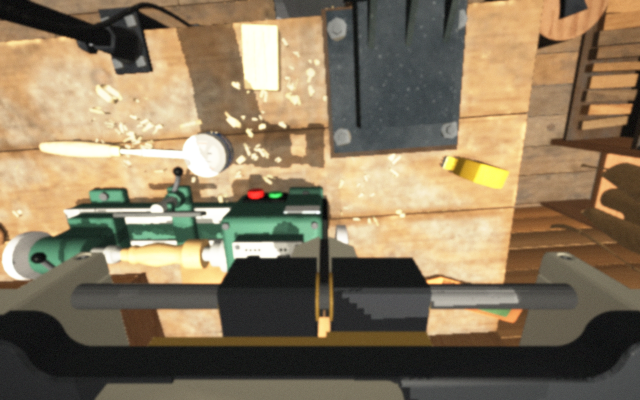

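The wrist view shows the bench and lathe, but the hand hides the knob. The gripper is shut, with the fingertips at about (320,250). Next I lower it beside the knob on the near side.

```bash
python3 -m handwheel '[{"rx":0,"ry":0,"rz":0,"tx":-0.0125,"ty":-0.0155,"tz":0,"fingers":1},{"rx":0,"ry":0,"rz":0,"tx":-0.0125,"ty":-0.0155,"tz":0,"fingers":1},{"rx":0,"ry":0,"rz":0,"tx":0,"ty":0,"tz":0.027,"fingers":1},{"rx":0,"ry":0,"rz":0,"tx":0,"ty":0,"tz":0.027,"fingers":1},{"rx":0,"ry":0,"rz":0,"tx":0,"ty":0,"tz":0.027,"fingers":1},{"rx":0,"ry":0,"rz":0,"tx":0,"ty":0,"tz":0,"fingers":1},{"rx":0,"ry":0,"rz":0,"tx":0,"ty":0,"tz":0,"fingers":1},{"rx":0,"ry":0,"rz":0,"tx":0,"ty":0,"tz":0,"fingers":1}]'
python3 - <<'E'
from h import *
s=camera('scene');t=camera('top');cv2.imwrite('pics/c2.png',np.hstack([cv2.resize(t[130:230,215:340,::-1],(400,320),interpolation=2),cv2.resize(s[100:220,240:390,::-1],(400,320),interpolation=2)]))
E
```

```text
time_s: 2.78
eef_pos: [563.1, -41.0, 265.3]
tcp_rot: [[-0.998, 0.063, 0.002], [0.063, 0.998, 0.0], [-0.002, 0.0, -1.0]]
ft_force: [0.2, 0.2, -0.3]
opening: 0.008
grasp_force: 0.0
```

View pics/c2.png

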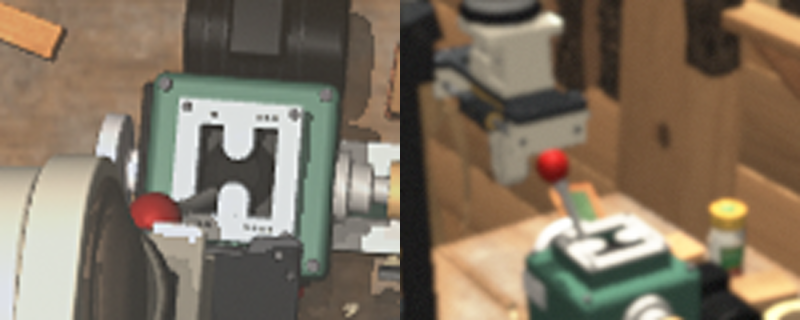

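The scene view shows the finger face square behind the knob on the near side, with a small gap. I push forward in small steps.

```bash
python3 -m handwheel '[{"rx":0,"ry":0,"rz":0,"tx":-0.006,"ty":0,"tz":0,"fingers":1},{"rx":0,"ry":0,"rz":0,"tx":-0.006,"ty":0,"tz":0,"fingers":1},{"rx":0,"ry":0,"rz":0,"tx":-0.005,"ty":0,"tz":0,"fingers":1},{"rx":0,"ry":0,"rz":0,"tx":-0.005,"ty":0,"tz":0,"fingers":1},{"rx":0,"ry":0,"rz":0,"tx":0,"ty":0,"tz":0,"fingers":1},{"rx":0,"ry":0,"rz":0,"tx":0,"ty":0,"tz":0,"fingers":1}]'
python3 - <<'E'
from h import *
s=camera('scene');print(red(s,270,140,330,175))
E
```

```text
time_s: 3.38
eef_pos: [584.2, -43.6, 263.5]
tcp_rot: [[-0.998, 0.065, -0.001], [0.065, 0.998, 0.0], [0.001, 0.0, -1.0]]
ft_force: [-2.1, 0.5, 1.3]
opening: 0.006
grasp_force: 1.1
((np.float64(299.5), np.float64(162.0)), [8, 11, 64])
```

```bash
python3 -m handwheel '[{"rx":0,"ry":0,"rz":0,"tx":-0.005,"ty":0,"tz":0,"fingers":1},{"rx":0,"ry":0,"rz":0,"tx":-0.005,"ty":0,"tz":0,"fingers":1},{"rx":0,"ry":0,"rz":0,"tx":-0.005,"ty":0,"tz":0,"fingers":1},{"rx":0,"ry":0,"rz":0,"tx":-0.005,"ty":0,"tz":0,"fingers":1},{"rx":0,"ry":0,"rz":0,"tx":-0.005,"ty":0,"tz":0,"fingers":1},{"rx":0,"ry":0,"rz":0,"tx":-0.005,"ty":0,"tz":0,"fingers":1},{"rx":0,"ry":0,"rz":0,"tx":0,"ty":0,"tz":0,"fingers":1},{"rx":0,"ry":0,"rz":0,"tx":0,"ty":0,"tz":0,"fingers":1}]'
python3 - <<'E'
from h import *
s=camera('scene');t=camera('top');cv2.imwrite('pics/c3.png',np.hstack([cv2.resize(t[130:230,215:340,::-1],(400,320),interpolation=2),cv2.resize(s[100:220,240:390,::-1],(400,320),interpolation=2)]))
a=red(s,270,130,340,175);b=red(t,230,150,310,230);print(a,b,meet(ray('top',*b[0]),ray('scene',*a[0])))
E
```

```text
time_s: 4.1
eef_pos: [614.8, -45.8, 263.4]
tcp_rot: [[-0.998, 0.065, 0.0], [0.065, 0.998, -0.0], [-0.0, -0.0, -1.0]]
ft_force: [-1.3, 0.5, 0.5]
opening: 0.004
grasp_force: 0.7
((np.float64(310.5), np.float64(158.0)), [6, 9, 43]) ((np.float64(304.5), np.float64(220.0)), [8, 3, 19]) (array([ 578.21601173, -136.17221284,  314.25488169]), np.float64(26.70720665245037))
```

View pics/c3.png

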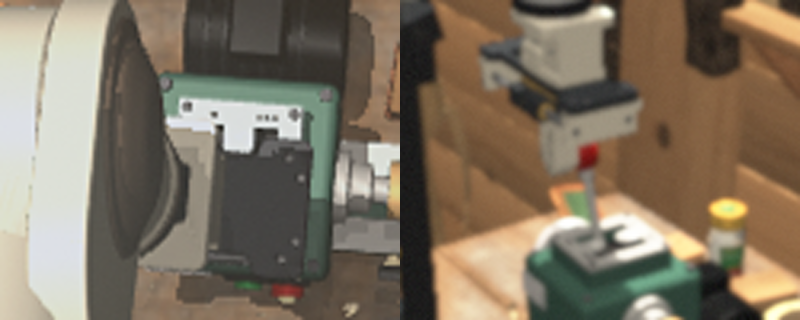

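The view shows the knob pushed ahead of the fingers and nearly upright fore and aft. I push 5 mm more, back off and lift clear to measure.

```bash
python3 -m handwheel '[{"rx":0,"ry":0,"rz":0,"tx":-0.003,"ty":0,"tz":0,"fingers":1},{"rx":0,"ry":0,"rz":0,"tx":-0.0025,"ty":0,"tz":0,"fingers":1},{"rx":0,"ry":0,"rz":0,"tx":0,"ty":0,"tz":0,"fingers":1},{"rx":0,"ry":0,"rz":0,"tx":0,"ty":0,"tz":0,"fingers":1}]'
python3 -m handwheel '[{"rx":0,"ry":0,"rz":0,"tx":0.015,"ty":0,"tz":0,"fingers":1},{"rx":0,"ry":0,"rz":0,"tx":0.03,"ty":0.01,"tz":0,"fingers":1},{"rx":0,"ry":0,"rz":0,"tx":0.02,"ty":0.035,"tz":0,"fingers":1},{"rx":0,"ry":0,"rz":0,"tx":0,"ty":0.04,"tz":0,"fingers":1},{"rx":0,"ry":0,"rz":0,"tx":0,"ty":0.04,"tz":0,"fingers":1},{"rx":0,"ry":0,"rz":0,"tx":0,"ty":0.03,"tz":0,"fingers":1},{"rx":0,"ry":0,"rz":0,"tx":0,"ty":0,"tz":0,"fingers":1},{"rx":0,"ry":0,"rz":0,"tx":0,"ty":0,"tz":0,"fingers":1}]'
python3 - <<'E'
from h import *
s=camera('scene');t=camera('top');cv2.imwrite('pics/c4.png',np.hstack([cv2.resize(t[130:230,215:340,::-1],(400,320),interpolation=2),cv2.resize(s[100:220,240:390,::-1],(400,320),interpolation=2)]))
a=red(s,270,130,340,175);b=red(t,240,150,310,215);print(a,b,meet(ray('top',*b[0]),ray('scene',*a[0])))
E
```

```text
time_s: 4.53
eef_pos: [619.8, -46.0, 263.8]
tcp_rot: [[-0.998, 0.065, 0.0], [0.065, 0.998, 0.0], [-0.0, 0.0, -1.0]]
ft_force: [-2.9, 0.9, 1.4]
opening: -0.0
grasp_force: 1.3
time_s: 5.2
eef_pos: [565.3, 115.3, 263.8]
tcp_rot: [[-0.998, 0.061, 0.002], [0.061, 0.998, 0.001], [-0.001, 0.001, -1.0]]
ft_force: [0.0, -1.2, 0.4]
opening: 0.004
grasp_force: 0.0
((np.float64(309.5), np.float64(156.5)), [12, 12, 113]) ((np.float64(262.0), np.float64(178.0)), [15, 15, 180]) (array([647.7888661 , -44.53277109, 266.96993249]), np.float64(2.705207384705908))
```

View pics/c4.png

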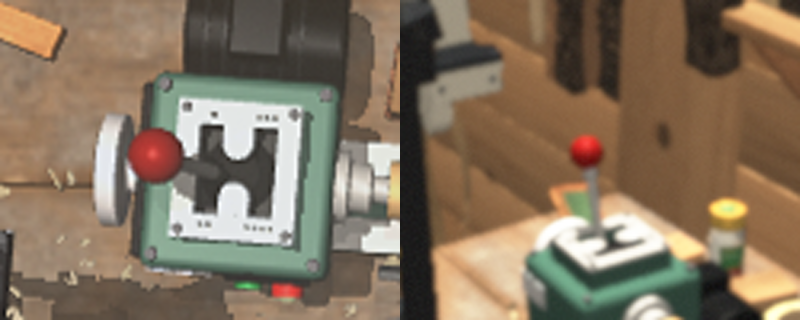

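The pictures show the rod standing in the cross slot at the left, knob at (647.8, -44.5, 267), as predicted for upright fore and aft. Now I move to the knob's left side.

```bash
python3 -m handwheel '[{"rx":0,"ry":0,"rz":0,"tx":-0.03,"ty":0,"tz":0,"fingers":1},{"rx":0,"ry":0,"rz":0,"tx":-0.031,"ty":-0.01,"tz":0,"fingers":1},{"rx":0,"ry":0,"rz":0,"tx":-0.03,"ty":-0.03,"tz":0,"fingers":1},{"rx":0,"ry":0,"rz":0,"tx":0,"ty":-0.03,"tz":0,"fingers":1},{"rx":0,"ry":0,"rz":0,"tx":0,"ty":-0.022,"tz":0,"fingers":1},{"rx":0,"ry":0,"rz":0,"tx":0,"ty":0,"tz":0,"fingers":1},{"rx":0,"ry":0,"rz":0,"tx":0,"ty":0,"tz":0,"fingers":1},{"rx":0,"ry":0,"rz":0,"tx":0,"ty":0,"tz":0,"fingers":1}]'
```

```text
time_s: 5.97
eef_pos: [649.2, 14.6, 263.7]
tcp_rot: [[-0.998, 0.067, 0.0], [0.067, 0.998, 0.0], [-0.0, 0.0, -1.0]]
ft_force: [-0.2, 0.2, 0.5]
opening: 0.004
grasp_force: 0.0
```

```bash
python3 -m handwheel '[{"rx":0,"ry":0,"rz":0,"tx":-0.0015,"ty":-0.006,"tz":0,"fingers":1},{"rx":0,"ry":0,"rz":0,"tx":0,"ty":-0.006,"tz":0,"fingers":1},{"rx":0,"ry":0,"rz":0,"tx":0,"ty":-0.005,"tz":0,"fingers":1},{"rx":0,"ry":0,"rz":0,"tx":0,"ty":-0.005,"tz":0,"fingers":1},{"rx":0,"ry":0,"rz":0,"tx":0,"ty":-0.005,"tz":0,"fingers":1},{"rx":0,"ry":0,"rz":0,"tx":0,"ty":0,"tz":0,"fingers":1},{"rx":0,"ry":0,"rz":0,"tx":0,"ty":0,"tz":0,"fingers":1}]'
python3 - <<'E'
from h import *
s=camera('scene');print(red(s,270,130,340,175))
E
```

```text
time_s: 6.55
eef_pos: [649.0, -11.6, 263.8]
tcp_rot: [[-0.998, 0.066, 0.0], [0.066, 0.998, -0.0], [-0.0, 0.0, -1.0]]
ft_force: [0.2, -0.4, -0.1]
opening: 0.004
grasp_force: 0.0
((np.float64(310.0), np.float64(157.0)), [11, 11, 96])
```

```bash
python3 -m handwheel '[{"rx":0,"ry":0,"rz":0,"tx":0,"ty":-0.004,"tz":0,"fingers":1},{"rx":0,"ry":0,"rz":0,"tx":0,"ty":-0.004,"tz":0,"fingers":1},{"rx":0,"ry":0,"rz":0,"tx":0,"ty":0,"tz":0,"fingers":1},{"rx":0,"ry":0,"rz":0,"tx":0,"ty":0,"tz":0,"fingers":1}]'
python3 - <<'E'
from h import *
s=camera('scene');print(red(s,270,130,340,175))
E
```

```text
time_s: 6.93
eef_pos: [648.8, -18.7, 264.3]
tcp_rot: [[-0.998, 0.065, 0.001], [0.065, 0.998, 0.001], [-0.001, 0.001, -1.0]]
ft_force: [-0.3, 3.3, 2.5]
opening: 0.0
grasp_force: 1.7
((np.float64(311.0), np.float64(157.0)), [11, 11, 95])
```

```bash
python3 -m handwheel '[{"rx":0,"ry":0,"rz":0,"tx":0,"ty":-0.005,"tz":0,"fingers":1},{"rx":0,"ry":0,"rz":0,"tx":0,"ty":-0.005,"tz":0,"fingers":1},{"rx":0,"ry":0,"rz":0,"tx":0,"ty":-0.005,"tz":0,"fingers":1},{"rx":0,"ry":0,"rz":0,"tx":0,"ty":-0.005,"tz":0,"fingers":1},{"rx":0,"ry":0,"rz":0,"tx":0,"ty":-0.005,"tz":0,"fingers":1},{"rx":0,"ry":0,"rz":0,"tx":0,"ty":-0.005,"tz":0,"fingers":1},{"rx":0,"ry":0,"rz":0,"tx":0,"ty":0,"tz":0,"fingers":1}]'
python3 - <<'E'
from h import *
s=camera('scene');print(red(s,270,130,370,185))
E
```

```text
time_s: 7.57
eef_pos: [646.2, -51.7, 263.5]
tcp_rot: [[-0.998, 0.068, -0.001], [0.068, 0.998, -0.001], [0.0, -0.001, -1.0]]
ft_force: [0.5, 1.2, 0.1]
opening: 0.002
grasp_force: 0.4
((np.float64(317.5), np.float64(160.0)), [12, 11, 101])
```

```bash
python3 -m handwheel '[{"rx":0,"ry":0,"rz":0,"tx":0,"ty":-0.005,"tz":0,"fingers":1},{"rx":0,"ry":0,"rz":0,"tx":0,"ty":-0.005,"tz":0,"fingers":1},{"rx":0,"ry":0,"rz":0,"tx":0,"ty":-0.005,"tz":0,"fingers":1},{"rx":0,"ry":0,"rz":0,"tx":0,"ty":-0.005,"tz":0,"fingers":1},{"rx":0,"ry":0,"rz":0,"tx":0,"ty":-0.005,"tz":0,"fingers":1},{"rx":0,"ry":0,"rz":0,"tx":0,"ty":-0.005,"tz":0,"fingers":1},{"rx":0,"ry":0,"rz":0,"tx":0,"ty":-0.004,"tz":0,"fingers":1},{"rx":0,"ry":0,"rz":0,"tx":0,"ty":-0.004,"tz":0,"fingers":1},{"rx":0,"ry":0,"rz":0,"tx":0,"ty":0,"tz":0,"fingers":1},{"rx":0,"ry":0,"rz":0,"tx":0,"ty":0,"tz":0,"fingers":1}]'
python3 - <<'E'
from h import *
s=camera('scene');a=red(s,270,130,370,185);o,d=ray('scene',*a[0]);print(a)
ex=np.array([.998,-.0645,0]);g=np.array([645.1,-87.1,0]);print(o+d*((g-o)@ex)/(d@ex), onz('scene',*a[0],268.6))
E
```

```text
time_s: 8.45
eef_pos: [643.8, -88.5, 263.4]
tcp_rot: [[-0.998, 0.066, -0.001], [0.066, 0.998, -0.001], [0.001, -0.001, -1.0]]
ft_force: [0.8, 0.1, -0.3]
opening: 0.007
grasp_force: 0.0
((np.float64(324.5), np.float64(167.0)), [12, 11, 106])
[ 642.75239979 -123.42410865  268.26153516] [ 642.34669548 -124.02089816  268.6       ]
```

The knob now stands at about (642.5, -123.6), the middle of the right-hand slots. I go round to the near side.

```bash
python3 -m handwheel '[{"rx":0,"ry":0,"rz":0,"tx":0,"ty":0.015,"tz":0,"fingers":1},{"rx":0,"ry":0,"rz":0,"tx":0,"ty":0.025,"tz":0,"fingers":1},{"rx":0,"ry":0,"rz":0,"tx":0.01,"ty":0.01,"tz":0,"fingers":1},{"rx":0,"ry":0,"rz":0,"tx":0.03,"ty":0,"tz":0,"fingers":1},{"rx":0,"ry":0,"rz":0,"tx":0.03,"ty":0,"tz":0,"fingers":1},{"rx":0,"ry":0,"rz":0,"tx":0,"ty":0,"tz":0,"fingers":1},{"rx":0,"ry":0,"rz":0,"tx":0,"ty":0,"tz":0,"fingers":1}]'
python3 - <<'E'
from h import *
s=camera('scene');t=camera('top');cv2.imwrite('pics/c5.png',np.hstack([cv2.resize(t[130:230,215:340,::-1],(400,320),interpolation=2),cv2.resize(s[100:220,240:390,::-1],(400,320),interpolation=2)]))
a=red(s,270,130,370,185);b=red(t,240,150,325,212);print(a,b,meet(ray('top',*b[0]),ray('scene',*a[0])))
E
```

```text
time_s: 9.08
eef_pos: [576.4, -31.5, 264.2]
tcp_rot: [[-0.998, 0.064, 0.0], [0.064, 0.998, -0.0], [-0.0, -0.0, -1.0]]
ft_force: [1.0, -0.1, 0.6]
opening: 0.007
grasp_force: 0.0
((np.float64(324.5), np.float64(166.0)), [12, 13, 123]) ((np.float64(302.5), np.float64(180.5)), [16, 16, 192]) (array([ 642.89043077, -122.2030174 ,  270.45154608]), np.float64(1.2018022241341604))
```

View pics/c5.png

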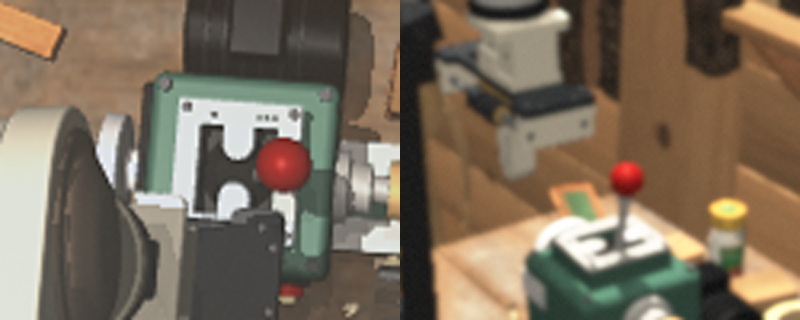

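The pictures show the lever upright fore and aft at the right end of the cross slot, knob at (642.9, -122.2). I line up behind it and push forward.

```bash
python3 -m handwheel '[{"rx":0,"ry":0,"rz":0,"tx":0,"ty":-0.03,"tz":0,"fingers":1},{"rx":0,"ry":0,"rz":0,"tx":0,"ty":-0.03,"tz":0,"fingers":1},{"rx":0,"ry":0,"rz":0,"tx":0,"ty":-0.028,"tz":0,"fingers":1},{"rx":0,"ry":0,"rz":0,"tx":-0.01,"ty":0,"tz":-0.001,"fingers":1},{"rx":0,"ry":0,"rz":0,"tx":-0.01,"ty":0,"tz":0,"fingers":1},{"rx":0,"ry":0,"rz":0,"tx":-0.006,"ty":0,"tz":0,"fingers":1},{"rx":0,"ry":0,"rz":0,"tx":-0.005,"ty":0,"tz":0,"fingers":1},{"rx":0,"ry":0,"rz":0,"tx":0,"ty":0,"tz":0,"fingers":1},{"rx":0,"ry":0,"rz":0,"tx":0,"ty":0,"tz":0,"fingers":1}]'
```

```text
time_s: 9.93
eef_pos: [602.9, -121.9, 264.3]
tcp_rot: [[-0.998, 0.064, -0.001], [0.064, 0.998, 0.0], [0.001, 0.0, -1.0]]
ft_force: [0.7, -1.1, 0.4]
opening: 0.002
grasp_force: 0.0
```

```bash
python3 -m handwheel '[{"rx":0,"ry":0,"rz":0,"tx":-0.005,"ty":0,"tz":0,"fingers":1},{"rx":0,"ry":0,"rz":0,"tx":-0.005,"ty":0,"tz":0,"fingers":1},{"rx":0,"ry":0,"rz":0,"tx":-0.005,"ty":0,"tz":0,"fingers":1},{"rx":0,"ry":0,"rz":0,"tx":-0.004,"ty":0,"tz":0,"fingers":1},{"rx":0,"ry":0,"rz":0,"tx":-0.004,"ty":0,"tz":0,"fingers":1},{"rx":0,"ry":0,"rz":0,"tx":0,"ty":0,"tz":0,"fingers":1}]'
python3 - <<'E'
from h import *
s=camera('scene');a=red(s,270,130,370,185);print(a,onz('scene',*a[0],268))
E
```

```text
time_s: 10.43
eef_pos: [626.1, -124.0, 264.7]
tcp_rot: [[-0.998, 0.065, -0.0], [0.065, 0.998, 0.0], [0.0, 0.0, -1.0]]
ft_force: [-2.7, -1.0, 1.8]
opening: 0.008
grasp_force: 1.2
((np.float64(331.5), np.float64(167.5)), [6, 8, 37]) [ 655.53305574 -135.52923583  268.        ]
```

Moving with light force. I continue towards the end.

```bash
python3 -m handwheel '[{"rx":0,"ry":0,"rz":0,"tx":-0.004,"ty":0,"tz":0,"fingers":1},{"rx":0,"ry":0,"rz":0,"tx":-0.004,"ty":0,"tz":0,"fingers":1},{"rx":0,"ry":0,"rz":0,"tx":-0.004,"ty":0,"tz":0,"fingers":1},{"rx":0,"ry":0,"rz":0,"tx":-0.004,"ty":0,"tz":0,"fingers":1},{"rx":0,"ry":0,"rz":0,"tx":0,"ty":0,"tz":0,"fingers":1},{"rx":0,"ry":0,"rz":0,"tx":0,"ty":0,"tz":0,"fingers":1}]'
python3 -m handwheel '[{"rx":0,"ry":0,"rz":0,"tx":-0.004,"ty":0,"tz":0,"fingers":1},{"rx":0,"ry":0,"rz":0,"tx":-0.004,"ty":0,"tz":0,"fingers":1},{"rx":0,"ry":0,"rz":0,"tx":-0.003,"ty":0,"tz":0,"fingers":1},{"rx":0,"ry":0,"rz":0,"tx":-0.003,"ty":0,"tz":0,"fingers":1},{"rx":0,"ry":0,"rz":0,"tx":0,"ty":0,"tz":0,"fingers":1},{"rx":0,"ry":0,"rz":0,"tx":0,"ty":0,"tz":0,"fingers":1}]'
```

```text
time_s: 10.98
eef_pos: [641.9, -125.0, 264.4]
tcp_rot: [[-0.998, 0.065, 0.0], [0.065, 0.998, 0.0], [-0.0, 0.0, -1.0]]
ft_force: [-2.5, -0.2, 0.3]
opening: 0.003
grasp_force: 0.8
time_s: 11.48
eef_pos: [655.7, -126.0, 264.4]
tcp_rot: [[-0.998, 0.065, -0.0], [0.065, 0.998, -0.0], [0.0, -0.0, -1.0]]
ft_force: [-2.9, 0.1, -2.5]
opening: -0.003
grasp_force: 1.2
```

```bash
python3 -m handwheel '[{"rx":0,"ry":0,"rz":0,"tx":-0.002,"ty":0,"tz":0,"fingers":1},{"rx":0,"ry":0,"rz":0,"tx":-0.002,"ty":0,"tz":0,"fingers":1},{"rx":0,"ry":0,"rz":0,"tx":-0.002,"ty":0,"tz":0,"fingers":1},{"rx":0,"ry":0,"rz":0,"tx":0,"ty":0,"tz":0,"fingers":1},{"rx":0,"ry":0,"rz":0,"tx":0,"ty":0,"tz":0,"fingers":1}]'
```

```text
time_s: 11.9
eef_pos: [661.7, -126.5, 264.7]
tcp_rot: [[-0.998, 0.065, 0.0], [0.065, 0.998, -0.0], [-0.0, -0.0, -1.0]]
ft_force: [-1.9, -0.0, -1.8]
opening: 0.0
grasp_force: 1.3
```

```bash
python3 -m handwheel '[{"rx":0,"ry":0,"rz":0,"tx":-0.001,"ty":0,"tz":0,"fingers":1},{"rx":0,"ry":0,"rz":0,"tx":-0.001,"ty":0,"tz":0,"fingers":1},{"rx":0,"ry":0,"rz":0,"tx":0,"ty":0,"tz":0,"fingers":1},{"rx":0,"ry":0,"rz":0,"tx":0,"ty":0,"tz":0,"fingers":1}]'
```

```text
time_s: 12.23
eef_pos: [663.4, -126.6, 264.6]
tcp_rot: [[-0.998, 0.065, -0.0], [0.065, 0.998, -0.0], [0.0, -0.0, -1.0]]
ft_force: [-3.0, 0.3, -1.9]
opening: 0.006
grasp_force: 1.6
```

```bash
python3 -m handwheel '[{"rx":0,"ry":0,"rz":0,"tx":-0.001,"ty":0,"tz":0,"fingers":1},{"rx":0,"ry":0,"rz":0,"tx":-0.001,"ty":0,"tz":0,"fingers":1},{"rx":0,"ry":0,"rz":0,"tx":0,"ty":0,"tz":0,"fingers":1},{"rx":0,"ry":0,"rz":0,"tx":0,"ty":0,"tz":0,"fingers":1}]'
```

```text
time_s: 12.57
eef_pos: [664.5, -126.6, 264.3]
tcp_rot: [[-0.998, 0.065, -0.002], [0.065, 0.998, 0.0], [0.002, 0.0, -1.0]]
ft_force: [-6.1, 1.0, -1.4]
opening: 0.002
grasp_force: 3.0
```

The force has stepped up to 6 N at the predicted end, so the lever is home. I back straight off, rise and check.

```bash
python3 -m handwheel '[{"rx":0,"ry":0,"rz":0,"tx":0.02,"ty":0,"tz":0,"fingers":1},{"rx":0,"ry":0,"rz":0,"tx":0.035,"ty":0,"tz":0,"fingers":1},{"rx":0,"ry":0,"rz":0,"tx":0.035,"ty":0,"tz":0,"fingers":1},{"rx":0,"ry":0,"rz":0,"tx":0,"ty":0,"tz":-0.035,"fingers":1},{"rx":0,"ry":0,"rz":0,"tx":0,"ty":0.02,"tz":-0.035,"fingers":1},{"rx":0,"ry":0,"rz":0,"tx":0,"ty":0.04,"tz":0,"fingers":1},{"rx":0,"ry":0,"rz":0,"tx":0,"ty":0.04,"tz":0,"fingers":1},{"rx":0,"ry":0,"rz":0,"tx":0,"ty":0.04,"tz":0,"fingers":1},{"rx":0,"ry":0,"rz":0,"tx":0,"ty":0.04,"tz":0,"fingers":1},{"rx":0,"ry":0,"rz":0,"tx":0,"ty":0,"tz":0,"fingers":1},{"rx":0,"ry":0,"rz":0,"tx":0,"ty":0,"tz":0,"fingers":1},{"rx":0,"ry":0,"rz":0,"tx":0,"ty":0,"tz":0,"fingers":1}]'
python3 - <<'E'
from h import *
s=camera('scene');t=camera('top');cv2.imwrite('pics/c6.png',np.hstack([cv2.resize(t[130:230,215:340,::-1],(400,320),interpolation=2),cv2.resize(s[100:220,240:390,::-1],(400,320),interpolation=2)]))
a=red(s,270,130,370,185);b=red(t,240,140,325,212);k,e=meet(ray('top',*b[0]),ray('scene',*a[0]));print(a,b,k,e)
y=np.radians(-3.7);R=np.array([[np.cos(y),-np.sin(y),0],[np.sin(y),np.cos(y),0],[0,0,1]])
d=R.T@(k-[645.1,-87.1,113]);print('p',np.arcsin(d[0]/160),'a',np.arctan2(-d[1],d[2]))
E
```

```text
time_s: 13.57
eef_pos: [588.6, 58.9, 335.7]
tcp_rot: [[-0.998, 0.065, 0.003], [0.065, 0.998, -0.0], [-0.003, 0.0, -1.0]]
ft_force: [-0.0, -0.4, 0.4]
opening: 0.004
grasp_force: 0.0
((np.float64(341.0), np.float64(164.5)), [13, 12, 125]) ((np.float64(304.0), np.float64(155.0)), [15, 15, 180]) [ 693.10911507 -123.69483199  261.53687028] 0.4980445089837378
p 0.3196046091456697 a 0.22131200453427685
```

View pics/c6.png

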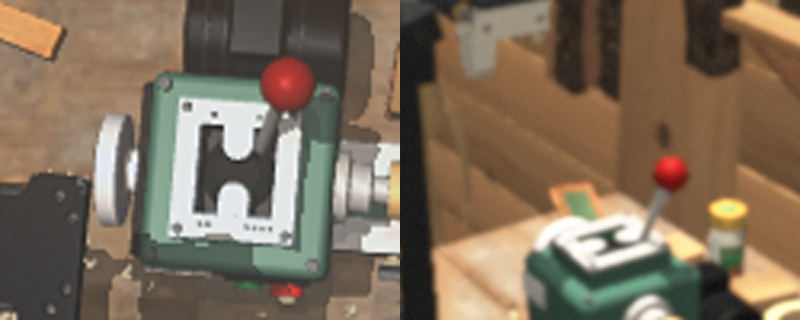

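The pictures show the rod at the end of the far right slot. The measured lean is p ≈ 0.32 and a ≈ 0.22, so it is home in third, and the hand is well clear.

```bash
python3 -c "
from station import *
print(sign_off())"
```

```text
the job is handed in; nothing more can be done
None
```

The lever is fully home in third, pushed through the gate by its knob with the fingertips shut (about 6 N at the stop). The hand finished clear of everything, and the job was handed in at about 13.7 s.

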